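Scoop walnuts from the hooded caddy into the serving bowl

TASK

Take the aluminium scoop from its grey mat, scoop walnuts out of the hooded caddy and tip at least three of the four into the blue serving bowl; any left over stays in the caddy, none on the counter, and do not touch the nuts with your fingers. Then lay the scoop back on its mat, standing flat on its pan, and let go. Leave the bowl standing about where it is, and do not bump the kettle or move the jar, funnel or scrubber.

Things in the scene. Friction and masses are not known exactly. Their poses are not given: they have to be found in the camera images.
- scoop: Loose aluminium scoop, about 160 g, on the mat at the start. Origin: centre of the underside of its pan; +x points out of the open front (lip), z up, handle to -x. Flat-bottomed pan 87 mm long (x -43.5 to 43.5), 84 mm wide outside, floor and walls 2 mm; back wall 42 mm high.
- scoop_grip (a point): Middle of the scoop's black handle, at (-90.5, 0, 63.5) mm in the scoop's frame, axes as the scoop's. The handle is a straight bar 14 mm wide (y), 20 mm deep and 105 mm long that leaves the top of the pan's back wall (x -42, z 40 mm) and rises backwards at 25 degrees to x -135, z 84 mm. Pinch it across its width.
- scoop_pan (a point): Point inside the scoop's pan, at (0, 0, 18) mm in the scoop's frame, axes as the scoop's. Side walls are 42 mm high over the rear 50 mm of the pan, then 28 mm, then 14 mm near the lip.
- scoop_lip (a point): Middle of the scoop's open front lip (1.6 mm thick), at (43.5, 0, 1) mm in the scoop's frame, axes as the scoop's.
- mat: Fixed grey mat, 235 mm (its x) by 110 mm (its y), 4 mm thick, on the counter; origin at the centre of its underside, top at z 4 mm. At the start the scoop lies on it, lip towards the mat's +x give or take 0.2 rad.
- caddy: White walnut caddy fixed to the counter: a straight channel, open above at its near end (-x), hooded at its back (+x). Origin: centre of its underside. Inside 230 mm long (x -115 to 115) and 96 mm wide (y -48 to 48), floor top at z 4 mm, walls 4 mm thick. Near end wall only 22 mm high, side walls 40 mm.
- caddy_hood (a point): Middle of the front edge of the caddy's clear hood, on its underside, at (45, 0, 112) mm in the caddy's frame, axes as the caddy's. Behind it (x 45 to 119) clear sides and a clear flat roof (top at z 116 mm) cover the channel, so the scoop goes in and out there only along x.
- caddy_ramp (a point): Middle of the line, at (75, 0, 4) mm in the caddy's frame, where the caddy's floor turns up into a 45 degree ramp that rises to the back wall; walnuts pushed against it ride up it and slide back. Axes as the caddy's.
- bowl: Loose blue ceramic serving bowl, empty, 500 g, round, rim outside diameter 160 mm, 75 mm high, open on top. Origin: centre of its underside.
- walnut0: Loose walnut, a brown rounded lump about 34 x 34 x 37 mm, 14 g, smooth (friction about 0.3). Origin: its centre. At the start it lies on the caddy's floor, between x 2 and 64 mm in the caddy's frame.
- walnut1: Loose walnut, a brown rounded lump about 34 x 34 x 37 mm, 14 g, smooth (friction about 0.3). Origin: its centre. At the start it lies on the caddy's floor, between x 2 and 64 mm in the caddy's frame.
- walnut2: Loose walnut, a brown rounded lump about 34 x 34 x 37 mm, 14 g, smooth (friction about 0.3). Origin: its centre. At the start it lies on the caddy's floor, between x 2 and 64 mm in the caddy's frame.
- walnut3: Loose walnut, a brown rounded lump about 34 x 34 x 37 mm, 14 g, smooth (friction about 0.3). Origin: its centre. At the start it lies on the caddy's floor, between x 2 and 64 mm in the caddy's frame.
- kettle: Cream kettle on its black base, fixed: 160 mm across the base, 213 mm high, handle reaching out to 117 mm from its axis at its own +x, spout to 98 mm at -x. Origin: centre of its underside. Keep off it.
- jar: Loose empty glass jam jar with a yellow twist lid, 76 mm diameter, 100 mm high, standing. Origin: centre of its underside. Leave alone.
- funnel: Loose clear plastic funnel standing mouth down, 100 mm across, 105 mm high. Origin: centre of its mouth, on the counter. Leave alone.
- scrubber: Loose grey silicone scrubber, a disc 72 mm across and about 25 mm high. Origin: centre of its underside. Leave alone.
There are look-alikes about, which are no part of the job. What is shaped like the scoop but yellow is not meant.

How it is judged (in metres and radians):
On the way, in this order (a step that is already met when the one before it is completed fails the run):
1. at least one walnut is carried in the scoop's pan, lifted above the caddy (((distance between walnut0 and scoop_pan below 0.062 m and height (world z) of walnut0 above 0.125 m) or (distance between walnut1 and scoop_pan below 0.062 m and height (world z) of walnut1 above 0.125 m) or (distance between walnut2 and scoop_pan below 0.062 m and height (world z) of walnut2 above 0.125 m) or (distance between walnut3 and scoop_pan below 0.062 m and height (world z) of walnut3 above 0.125 m))), for 0.2 s.
2. at least three walnuts are in the bowl ((((horizontal distance between walnut0 and bowl below 0.068 m and z of walnut0 in the frame of bowl below 0.085 m) and (horizontal distance between walnut1 and bowl below 0.068 m and z of walnut1 in the frame of bowl below 0.085 m) and (horizontal distance between walnut2 and bowl below 0.068 m and z of walnut2 in the frame of bowl below 0.085 m)) or ((horizontal distance between walnut0 and bowl below 0.068 m and z of walnut0 in the frame of bowl below 0.085 m) and (horizontal distance between walnut1 and bowl below 0.068 m and z of walnut1 in the frame of bowl below 0.085 m) and (horizontal distance between walnut3 and bowl below 0.068 m and z of walnut3 in the frame of bowl below 0.085 m)) or ((horizontal distance between walnut0 and bowl below 0.068 m and z of walnut0 in the frame of bowl below 0.085 m) and (horizontal distance between walnut2 and bowl below 0.068 m and z of walnut2 in the frame of bowl below 0.085 m) and (horizontal distance between walnut3 and bowl below 0.068 m and z of walnut3 in the frame of bowl below 0.085 m)) or ((horizontal distance between walnut1 and bowl below 0.068 m and z of walnut1 in the frame of bowl below 0.085 m) and (horizontal distance between walnut2 and bowl below 0.068 m and z of walnut2 in the frame of bowl below 0.085 m) and (horizontal distance between walnut3 and bowl below 0.068 m and z of walnut3 in the frame of bowl below 0.085 m)))), for 0.2 s.
At the end, for the whole second after the job is handed in: Three or four walnuts rest in the bowl, any other in the caddy; the scoop lies still and flat (0.12 rad) on its mat, pan centre within 85 mm lengthwise and 45 mm sideways of the mat's centre; the bowl is upright, within 50 mm of where it began ((((horizontal distance between walnut0 and bowl below 0.068 m and z of walnut0 in the frame of bowl below 0.085 m) and (horizontal distance between walnut1 and bowl below 0.068 m and z of walnut1 in the frame of bowl below 0.085 m) and (horizontal distance between walnut2 and bowl below 0.068 m and z of walnut2 in the frame of bowl below 0.085 m)) or ((horizontal distance between walnut0 and bowl below 0.068 m and z of walnut0 in the frame of bowl below 0.085 m) and (horizontal distance between walnut1 and bowl below 0.068 m and z of walnut1 in the frame of bowl below 0.085 m) and (horizontal distance between walnut3 and bowl below 0.068 m and z of walnut3 in the frame of bowl below 0.085 m)) or ((horizontal distance between walnut0 and bowl below 0.068 m and z of walnut0 in the frame of bowl below 0.085 m) and (horizontal distance between walnut2 and bowl below 0.068 m and z of walnut2 in the frame of bowl below 0.085 m) and (horizontal distance between walnut3 and bowl below 0.068 m and z of walnut3 in the frame of bowl below 0.085 m)) or ((horizontal distance between walnut1 and bowl below 0.068 m and z of walnut1 in the frame of bowl below 0.085 m) and (horizontal distance between walnut2 and bowl below 0.068 m and z of walnut2 in the frame of bowl below 0.085 m) and (horizontal distance between walnut3 and bowl below 0.068 m and z of walnut3 in the frame of bowl below 0.085 m))) and ((horizontal distance between walnut0 and bowl below 0.068 m and z of walnut0 in the frame of bowl below 0.085 m) or (x of walnut0 in the frame of caddy between -0.118 and 0.118 m and y of walnut0 in the frame of caddy between -0.05 and 0.05 m and z of walnut0 in the frame of caddy between -0.11 and 0.11 m)) and ((horizontal distance between walnut1 and bowl below 0.068 m and z of walnut1 in the frame of bowl below 0.085 m) or (x of walnut1 in the frame of caddy between -0.118 and 0.118 m and y of walnut1 in the frame of caddy between -0.05 and 0.05 m and z of walnut1 in the frame of caddy between -0.11 and 0.11 m)) and ((horizontal distance between walnut2 and bowl below 0.068 m and z of walnut2 in the frame of bowl below 0.085 m) or (x of walnut2 in the frame of caddy between -0.118 and 0.118 m and y of walnut2 in the frame of caddy between -0.05 and 0.05 m and z of walnut2 in the frame of caddy between -0.11 and 0.11 m)) and ((horizontal distance between walnut3 and bowl below 0.068 m and z of walnut3 in the frame of bowl below 0.085 m) or (x of walnut3 in the frame of caddy between -0.118 and 0.118 m and y of walnut3 in the frame of caddy between -0.05 and 0.05 m and z of walnut3 in the frame of caddy between -0.11 and 0.11 m)) and x of scoop in the frame of mat between -0.085 and 0.085 m and y of scoop in the frame of mat between -0.045 and 0.045 m and height (world z) of scoop below 0.009 m and angle between each of scoop, bowl's own z axis and vertical below 0.12 rad and linear speed of scoop below 0.02 m/s and distance of bowl from where it was at the start of the episode below 0.05 m and linear speed of each of walnut0, walnut1, walnut2, walnut3 below 0.03 m/s); the robot touches nothing.
It fails at once if a walnut is touched by the fingers (contact force between the fingers and walnut0 above 0.5 N or contact force between the fingers and walnut1 above 0.5 N or contact force between the fingers and walnut2 above 0.5 N or contact force between the fingers and walnut3 above 0.5 N).
It fails at once if the jar, funnel or scrubber is moved by more than 30 mm (distance of any of jar, funnel, scrubber from where it was at the start of the episode above 0.03 m).
It fails at once if the kettle is bumped (more than 5 N) (contact force between anything else and kettle above 5 N).
It also fails if it takes over 64 s, if anything falls off the work surface, if the arm or the gripper's body presses on something with over 40 N, if the wrist force passes 120 N, or if a joint passes its speed limit or range.

ROBOT

A 6-joint arm with a two-finger parallel gripper is mounted at the origin on the work surface. World frame = base frame: x ahead of the robot, y to its left, z up, the work surface at z = 0. Lengths are in m, angles in degrees, forces in N, time in s.
With the tool pointing down it reaches from about 0.25 to 0.725 m from the base axis. Payload 9.7 kg.
Tool frame: the origin (TCP) lies midway between the tips of the shut fingers; the grasp point (between the pads) lies 19 mm behind it (grip_point_offset is the distance from the TCP to the grasp point, in m); y points along the fingers, z is the direction in which the jaws open and shut, and the axes are right-handed (so a half turn about y gives the same grasp; the last joint's range is limited). The gripper opens to 85 mm and grips with 20 to 120 N. Pads are 22 mm wide; open, the fingers measure 114 mm over their backs; the gripper's body (76 mm by 85 mm) begins 54 mm behind the grasp point. The pads swing forward as they close: fully open they stand 13 mm farther back than shut.
Start: joints at [-67.838, 4.979, 10.078, 95.1, 0, 90], TCP at [0.207, -0.509, 0.231] pointing down, gripper open.
Joint ranges: [-179.16, 179.16], [-48.56, 103.87], [-65.8, 70.77], [-126.05, 130.52], [-82.76, 87.17], [-180, 180]. Speed limits (degrees/s): [127.2, 127.2, 147.25, 180, 180, 180].

INTERFACE

Orientations are given as [roll, pitch, yaw] about the fixed x, y, z axes, in that order (R = Rz(yaw) Ry(pitch) Rx(roll)).
In Python, from workcell import get_obs, camera, job_done, grip_point_offset gives the robot as it stands.
- The arm moves only by the tool move_arm, never from a script. Its argument "deltas" is a list that holds one entry, the list of rows, each a list of 4 numbers: the shift along the tool's x, y, z in m, then the turn about the tool's y in degrees. A call has 1 to 5 rows; each row is the pose to reach, as a shift and turn from the pose commanded when the call began, along the tool's axes at that moment; what a row does not reach only later rows make up. A row lasts 1/10 s, in which the tool goes at most 50 mm and 8.59 degrees, less where a joint would pass 70% of its speed; a pose out of reach is approached as far as the arm can. A call with a gripper value outside its range is refused whole. "claw" is the finger opening in m, from 0 to 0.0854, set as the call begins (left out, the last holds). The fingers move at their own pace and stop on an object; "newtons" is the grip in N (left out, the last holds). Time passes only in rows, so rows that repeat a pose let the fingers close. It gives the time, the measured TCP pose, the force and the opening at its end, in the units of the state.
- get_obs(): the state, without advancing time (a new reading comes with each control period).
- camera(name): name is "scene" or "top" or "wrist"; returns a dict with "color" (420x560x3 uint8, blue, green, red), "range_z" (420x560 float32, m along the optical axis (not along the pixel's ray), 0 where there is no reading), "fx", "fy", "cx", "cy" (pixels), "T" (4x4, takes a point from camera to world coordinates). Camera axes: x right, y down, z forward; pixel columns grow to the right and rows downward; lengths in m; the calibration is good to about 2 mm. A picture is of the moment at which its call begins.
- job_done(): hands the job in, once; it reports no verdict.
The state is a dict: "time": time; "q": joint angles; "qd": joint speeds; "joint_efforts": joint torques, N m; "ee_pos": TCP position; "tcp_rot": TCP orientation; "wrist_force": force on the tool from outside, world axes, zero at the start; "torque": the same for the moment, N m; "opening": finger opening in m.
Only numpy, scipy, OpenCV 4.12 (cv2) and the standard library are available. Lean on these libraries where they do the work, as an engineer would, in place of code of your own. Each camera call takes 0.05 s, during which the arm holds its last target. There are 200 camera calls.

## Working session

There is one attempt and no reset: what is moved stays moved. The work goes in short steps, Python scripts to look and compute and a tool call to move; the robot and the scene stay as the last step left them, time stands still between calls to the robot, and variables do not carry over. Pictures are saved under pics/ and viewed, about 8 in all and at most 12, crops included, and the job is handed in when it is done.

Besides the shell and the picture viewer there is one more tool, called in YAML: its name, and indented under it one key for each argument. move_arm: Moves the arm, as the interface text tells. Its arguments: {"type":"object","properties":{"deltas":{"type":"array"},"claw":{"type":"number"},"newtons":{"type":"number"}},"required":["deltas"]}

```bash
ls; mkdir -p pics
python3 - <<'E'
from workcell import *
import cv2,numpy as np,pickle
print(get_obs(),grip_point_offset)
for n in("scene","top"):
    c=camera(n);pickle.dump(c,open(n+".pkl","wb"));cv2.imwrite(f"pics/{n}1.png",c["color"]);print(n,c["T"].round(3).tolist(),c["fx"],c["cx"],c["cy"])
E
```

```text
pics
{'time': 0.0, 'q': array([-6.78393685e+01,  5.01061251e+00,  1.00334965e+01,  9.50995662e+01,
       -4.59494259e-05,  8.99989814e+01]), 'qd': array([-0.05209303, -0.05404666, -0.05171707, -0.04116573, -0.03854057,
       -0.03939756]), 'joint_efforts': array([-1.82041873e-03, -5.20377874e+01,  4.64814055e+01,  1.60422223e-02,
       -1.61674907e-04, -1.58222448e-06]), 'ee_pos': array([ 0.2073733 , -0.50915311,  0.23057917]), 'tcp_rot': array([-9.00766822e+01, -4.45860745e-05, -1.57838350e+02]), 'wrist_force': array([ 0.25843868, -0.27369602,  0.79522596]), 'torque': array([-0.03430458, -0.0124155 ,  0.01762217]), 'opening': 0.08528013995909976} 0.0187
scene [[0.854, 0.455, -0.254, 0.872], [0.521, -0.732, 0.44, -0.552], [0.014, -0.508, -0.861, 1.16], [0.0, 0.0, 0.0, 1.0]] 452.05525184749087 274.3704364161408 206.1410367666031
top [[0.017, -0.998, 0.068, 0.467], [-1.0, -0.016, 0.02, -0.015], [-0.018, -0.068, -0.998, 1.506], [0.0, 0.0, 0.0, 1.0]] 498.3532026501839 284.1529399885501 218.8980625647337
```

View pics/top1.png

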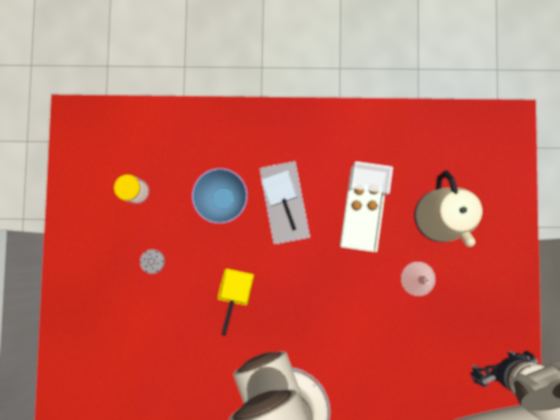

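View pics/scene1.png

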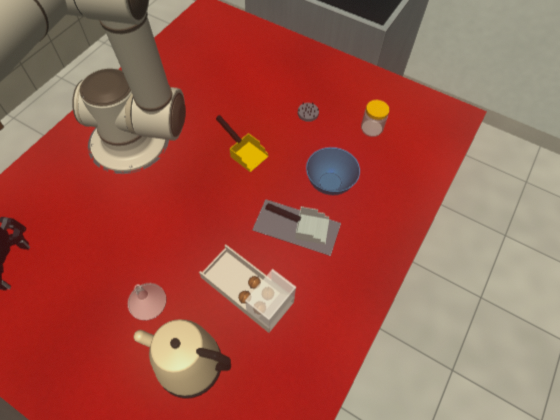

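Both pictures show the same layout. In the top view, the real scoop lies on the mat at about (283,190) with its lip away from the robot. The caddy is at (366,207) with the hood at the far end, and four nuts show at (357,205), (372,205), (358,189) and (373,189). The bowl is at (219,196), the kettle is right of the caddy, and the yellow decoy is at (236,285).

```bash
cat > h.py <<'E'
import numpy as np,cv2,pickle
def cloud(c):
    h,w=c["range_z"].shape;u,v=np.meshgrid(np.arange(w),np.arange(h));z=c["range_z"]
    P=np.stack([(u-c["cx"])/c["fx"]*z,(v-c["cy"])/c["fy"]*z,z],-1)
    return P@c["T"][:3,:3].T+c["T"][:3,3]
def plane(c,uv,h):
    uv=np.atleast_2d(uv).astype(float)
    d=np.c_[(uv[:,0]-c["cx"])/c["fx"],(uv[:,1]-c["cy"])/c["fy"],np.ones(len(uv))]@c["T"][:3,:3].T
    o=c["T"][:3,3];return o+d*((h-o[2])/d[:,2])[:,None]
def rect(p):
    (c,s,a)=cv2.minAreaRect((p[:,:2]*1000).astype(np.float32))
    a0=a if s[0]>s[1] else a+90
    return np.round(c,1),np.round(sorted(s),1),round((a0+90)%180-90,1)
E
python3 - <<'E'
from h import *
for n in("top","scene"):
    c=pickle.load(open(n+".pkl","rb"));P=cloud(c);hsv=cv2.cvtColor(c["color"],cv2.COLOR_BGR2HSV);H,S,V=[hsv[...,i].astype(int) for i in range(3)]
    ws=(P[...,0]>.3)&(P[...,0]<.75)&(P[...,2]>-.02)&(abs(P[...,1])<.5)
    print(n)
    def big(m):
        k,l,s,_=cv2.connectedComponentsWithStats(m.astype(np.uint8));i=1+np.argmax(s[1:,4]);return l==i
    b=big((H>90)&(H<125)&(S>80)&ws);q=P[b];t=q[q[:,2]>.066];print("bowl",cv2.minEnclosingCircle((t[:,:2]*1000).astype(np.float32)),q[:,2].max())
    m=big((S<70)&(V>60)&ws&(P[...,2]<.012)&(P[...,1]>-.0)&(P[...,1]<.25));print("mat",rect(P[m]),np.median(P[m][:,2]),P[m][:,2].min())
    k=big((V<60)&(P[...,2]>.03)&ws&(P[...,1]<.2)&(P[...,1]>-.05));q=P[k];print("handle",rect(q),q[:,2].min(),q[:,2].max())
    w=ws&(S<70)&(V>130)&(P[...,1]<-.02)&(P[...,1]>-.3)
    w=big(w);q=P[w];print("caddy all",rect(q),q[:,2].max())
    t=q[(q[:,2]>.033)&(q[:,2]<.046)];print("walls40",rect(t),len(t))
    t=q[(q[:,2]>-.003)&(q[:,2]<.009)];print("floor",rect(t),len(t),np.median(t[:,2]))
    nn=ws&(H>4)&(H<22)&(S>90)&(P[...,1]<-.02)&(P[...,1]>-.28)&(V<200)
    K,l,s,ce=cv2.connectedComponentsWithStats(nn.astype(np.uint8))
    for i in range(1,K):
        if s[i,4]>15: print("nut?",s[i,4],ce[i].round(),plane(c,ce[i],.025).round(3),np.median(P[l==i],0).round(3))
    k=big((H>15)&(H<35)&(S<120)&(V>130)&ws&(P[...,1]<-.1)&(P[...,2]>.03));q=P[k];print("kettle",q.min(0),q.max(0),np.median(q,0))
E
```

```text
top
bowl ((571.677978515625, 122.5708236694336), 173.0694122314453) 1.506358176582521
mat (array([618.9,  44.8]), array([ 88.4, 241. ]), 1.0) 0.004885934407963477 -0.008874502726986089
handle (array([577.3,   0.8]), array([ 3.7, 84.5]), 20.0) 0.05943622078627442 0.1024826985741214
caddy all (array([ 600.8, -229.8]), array([121.5, 241.7]), -7.5) 0.12537057732861068
walls40 (array([ 599.9, -221.6]), array([105.3, 230.5]), -7.4) 237
floor (array([ 570.9, -225.8]), array([121.2, 181.6]), -7.6) 1414 0.0039002373383538735
nut? 28 [359. 191.] [[ 0.653 -0.207  0.025]] [ 0.653 -0.206  0.037]
nut? 59 [356. 205.] [[ 0.612 -0.2    0.025]] [ 0.611 -0.198  0.038]
nut? 58 [372. 205.] [[ 0.613 -0.247  0.025]] [ 0.612 -0.244  0.038]
kettle [ 0.49556163 -0.49987931  0.07029926] [ 0.65314809 -0.39205744  0.21626236] [ 0.58095765 -0.44335285  0.19067439]
scene
bowl ((0.0, 0.0), 0.0) 0.030230144762535938
mat (array([619.1,  25.4]), array([ 92.4, 233.7]), 10.1) 0.005463275903713538 -0.0026275354778888538
handle (array([600. ,   1.4]), array([1.3, 5.5]), 83.4) 0.05477408961492691 0.06824490208205658
caddy all (array([ 603. , -222.2]), array([104.3, 238.6]), -7.4) 0.12336933685747531
walls40 (array([ 604.1, -222.6]), array([104.1, 235.9]), -7.7) 281
floor (array([ 559.4, -211.2]), array([ 89.7, 145.8]), -7.6) 1274 0.004351186582530531
nut? 19 [205. 267.] [[ 0.48  -0.233  0.025]] [ 0.474 -0.228  0.   ]
nut? 20 [210. 285.] [[ 0.52  -0.267  0.025]] [ 0.514 -0.262  0.007]
nut? 107 [254. 282.] [[ 0.612 -0.199  0.025]] [ 0.615 -0.204  0.036]
nut? 94 [243. 296.] [[ 0.611 -0.247  0.025]] [ 0.614 -0.25   0.037]
kettle [ 0.49640002 -0.49999694  0.045908  ] [ 0.66377982 -0.39874194  0.21381654] [ 0.60170293 -0.4656542   0.19146879]
```

```bash
cat >> h.py <<'E'
def go(x,y,z,yaw):
    from workcell import get_obs
    o=get_obs();p=o["ee_pos"];t=np.radians(o["tcp_rot"][2]);d=np.array([x,y,z])-p
    c,s=np.cos(t),np.sin(t)
    print("pose",p.round(4),o["tcp_rot"].round(2),"-> shift",np.round([c*d[0]+s*d[1],-d[2],-s*d[0]+c*d[1]],4),"turn",round(-((yaw-o["tcp_rot"][2]+180)%360-180),2))
E
python3 - <<'E'
from h import *
c=pickle.load(open("top.pkl","rb"));I=c["color"]
V=I.max(2).astype(int);sub=np.zeros(V.shape,bool);sub[160:245,262:312]=1
m=(V<50)&sub;v,u=np.nonzero(m);print("handle px",len(u),u.min(),u.max(),v.min(),v.max())
l=cv2.fitLine(np.c_[u,v].astype(np.float32),cv2.DIST_L2,0,.01,.01).ravel()
d=l[:2]*np.sign(l[3] if 0 else l[1]);t=(np.c_[u,v]-l[2:])@d
for k,h in((t.min(),.054),(t.max(),.098),((t.min()+t.max())/2,.077)): print(plane(c,l[2:]+d*k,h).round(4))
b=I[...,0].astype(int);g=(I.min(2)>120)&sub;
print("pan",rect(plane(c,np.argwhere(g)[:,::-1],.03)),g.sum())
S=cv2.cvtColor(I,cv2.COLOR_BGR2HSV);mm=sub&(S[...,1]<90);print("mat+scoop",rect(plane(c,np.argwhere(mm)[:,::-1],.004)))
P=cloud(c);H=S[...,0];q=P[(H>90)&(H<125)&(S[...,1]>80)&(P[...,0]>.5)&(P[...,0]<.8)&(P[...,1]>.05)&(P[...,1]<.35)&(P[...,2]<.09)&(P[...,2]>.06)]
print("bowl",cv2.minEnclosingCircle((q[:,:2]*1000).astype(np.float32)),q[:,2].max())
go(.56,.02,.20,-168)
E
```

```text
handle px 1 293 293 227 227
[[ 0.5421 -0.0127  0.054 ]]
[[ 0.5398 -0.0128  0.098 ]]
[[ 0.5409 -0.0128  0.077 ]]
pan (array([617.,  15.]), array([110.2, 233.1]), 11.9) 2724
mat+scoop (array([619.6,  15.7]), array([112. , 236.1]), 11.8)
bowl ((629.94140625, 203.91920471191406), 74.59513854980469) 0.0770633609914595
pose [ 0.2074 -0.5092  0.2307] [ -90.07    0.   -157.84] -> shift [-0.5262  0.0307 -0.3571] turn 10.16
```

move_arm:
  deltas:
    - [[-0.04,0,-0.029,0],[-0.08,0,-0.058,0],[-0.12,0,-0.087,0],[-0.16,0,-0.116,0],[-0.2,0,-0.145,0]]

```text
time: 0.6
ee_pos: [0.3385, -0.2978, 0.2311]
tcp_rot: [-90.0, 0.0, -157.9]
wrist_force: [0.8, -0.7, 0.1]
opening: 0.0853
```

move_arm:
  deltas:
    - [[-0.04,0,-0.029,0],[-0.08,0,-0.058,0],[-0.12,0,-0.087,0],[-0.16,0,-0.116,0],[-0.2,0,-0.145,0]]

```text
time: 1.1
ee_pos: [0.4691, -0.0879, 0.2312]
tcp_rot: [-90.0, -0.0, -157.8]
wrist_force: [1.4, -1.1, -0.0]
opening: 0.0855
```

move_arm:
  deltas:
    - [[-0.04,0,-0.029,0],[-0.08,0,-0.058,5],[-0.08,0,-0.058,10],[-0.08,0,-0.058,10]]

```text
time: 1.5
ee_pos: [0.5209, -0.0048, 0.2304]
tcp_rot: [-90.0, -0.1, -167.8]
wrist_force: [-0.5, 0.4, -0.3]
opening: 0.0853
```

Run:
```python
from h import *
from workcell import *
c=camera("wrist");pickle.dump(c,open("w1.pkl","wb"));cv2.imwrite("pics/w1.png",c["color"]);print(c["T"].round(3).tolist());go(.55,.01,.2,-168)
```

```text
[[0.212, -0.93, -0.299, 0.599], [-0.977, -0.202, -0.065, 0.011], [-0.0, 0.306, -0.952, 0.372], [0.0, 0.0, 0.0, 1.0]]
pose [ 0.5206 -0.0057  0.2308] [-9.0010e+01 -7.0000e-02 -1.6767e+02] -> shift [-0.0321  0.0308 -0.009 ] turn 0.33
```

View pics/w1.png

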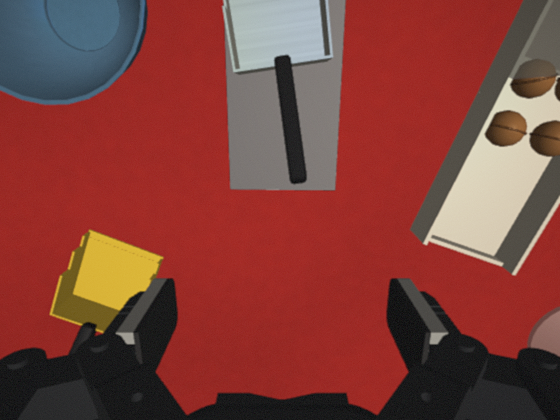

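The wrist view shows the black handle running from (283,57) to (298,182), the mat's near edge at row 190, and the caddy's near end from (413,232) to (513,273). I'll measure the handle, mat and caddy from this view.

Run:
```python
from h import *
c=pickle.load(open("w1.pkl","rb"));I=c["color"];P=cloud(c);V=I.max(2).astype(int)
sub=np.zeros(V.shape,bool);sub[40:195,215:350]=1
m=(V<60)&sub;q=P[m];
k=q[(q[:,2]>.03)];ends=[]
a=cv2.fitLine(k.astype(np.float32),cv2.DIST_HUBER,0,.01,.01).ravel();d=a[:3]*np.sign(a[0]);t=(k-a[3:])@d
print("handle dir yaw",np.degrees(np.arctan2(d[1],d[0])),"slope",np.degrees(np.arcsin(d[2])),"ends",(a[3:]+d*t.min()).round(4),(a[3:]+d*t.max()).round(4))
S=cv2.cvtColor(I,cv2.COLOR_BGR2HSV)
g=sub&(S[...,1]<60)&(P[...,2]<.01)&(V>70)
v,u=np.nonzero(g)
E=P[np.argwhere(g)[:,0],np.argwhere(g)[:,1]];print("mat z",np.median(E[:,2]))
for r in (100,130,160):
    uu=u[v==r];print(r,plane(c,[[uu.min(),r],[uu.max(),r]],.004)[:,:2].round(4).tolist())
for cc in(245,325): 
    vv=v[u==cc];print(cc,plane(c,[[cc,vv.max()]],.004)[:,:2].round(4).tolist())
# pan back edge top
w=sub&(V>150)&(S[...,1]<60);w[75:]=0
for (x,y) in ((235,70),(331,58)): print("back corner",plane(c,[[x,y]],.046).round(4), P[y-2:y+3,x-2:x+3,2].max().round(4))
# caddy near wall outer top corners z .022 ; side wall tops .04
C=(P[...,2]>.034)&(P[...,2]<.045)&(P[...,1]<-.1)&(S[...,1]<80)&(P[...,0]<.72)
q=P[C];print("wall tops",len(q))
th=np.radians(-7.5);R=np.array([[np.cos(th),np.sin(th)],[-np.sin(th),np.cos(th)]])
L=(q[:,:2]-[.602,-.222])@R.T
for s in(1,-1):
    w=L[L[:,1]*s>30e-3];print(s,len(w),w.min(0).round(4),w.max(0).round(4),np.polyfit(w[:,0],w[:,1],1).round(4))
```

```text
handle dir yaw 19.715467 slope -25.16711 ends [ 0.4891 -0.033   0.1215] [0.6282 0.0169 0.0521]
mat z 0.003625079140108456
100 [[0.5823, 0.0618], [0.6052, -0.0442]]
130 [[0.5544, 0.0561], [0.5773, -0.0497]]
160 [[0.5253, 0.0491], [0.5479, -0.0554]]
245 [[0.4996, 0.0288]]
325 [[0.5163, -0.053]]
back corner [[0.6093 0.0535 0.046 ]] 0.0471
back corner [[ 0.6353 -0.0228  0.046 ]] 0.0459
wall tops 2625
1 1891 [-0.1188  0.0475] [0.1087 0.054 ] [0.0073 0.0515]
-1 727 [-0.1184 -0.0533] [-0.0237 -0.0461] [ 0.0061 -0.0482]
```

Run:
```python
from h import *
go(.569,-.003,.053,-160.8)
```

```text
pose [ 0.5206 -0.0057  0.2308] [-9.0010e+01 -7.0000e-02 -1.6767e+02] -> shift [-0.0479  0.1778  0.0077] turn -6.87
```

move_arm:
  deltas:
    - [[-0.048,0,0.008,-6.9],[-0.048,0.045,0.008,-6.9],[-0.048,0.09,0.008,-6.9],[-0.048,0.135,0.008,-6.9],[-0.048,0.165,0.008,-6.9]]

```text
time: 2.05
ee_pos: [0.5676, -0.0051, 0.063]
tcp_rot: [-90.1, -0.2, -160.9]
wrist_force: [-0.1, 0.1, -0.4]
opening: 0.0853
```

move_arm:
  deltas:
    - [[0,0.013,0,0],[0,0.013,0,0],[0,0.013,0,0]]

```text
time: 2.35
ee_pos: [0.5701, -0.0043, 0.0552]
tcp_rot: [-90.0, 0.1, -160.9]
wrist_force: [0.7, -0.1, 0.9]
opening: 0.0853
```

move_arm:
  deltas:
    - [[0,0,0,0],[0,0,0,0],[0,0,0,0],[0,0,0,0],[0,0,0,0]]
  claw: 0
  newtons: 20

```text
time: 2.85
ee_pos: [0.5694, -0.0036, 0.0535]
tcp_rot: [-90.0, 0.0, -160.9]
wrist_force: [-0.2, 1.8, 2.0]
opening: 0.0136
```

move_arm:
  deltas:
    - [[0,0,0,0],[0,0,0,0],[0,0,0,0],[0,0,0,0]]

```text
time: 3.25
ee_pos: [0.5694, -0.0037, 0.0535]
tcp_rot: [-90.0, 0.0, -160.9]
wrist_force: [-1.0, 1.1, 2.9]
opening: 0.0142
```

move_arm:
  deltas:
    - [[0,-0.02,0,0],[0,-0.04,0,0],[0,-0.06,0,0],[0,-0.06,0,0],[0,-0.06,0,0]]

```text
time: 3.75
ee_pos: [0.5693, -0.0038, 0.1125]
tcp_rot: [-90.0, -0.0, -160.9]
wrist_force: [-0.0, -0.3, -1.8]
opening: 0.0137
```

Run:
```python
from h import *
from workcell import *
c=camera("wrist");s=camera("scene");pickle.dump((c,s),open("w2.pkl","wb"));cv2.imwrite("pics/w2.png",np.hstack([cv2.resize(c["color"],(400,300)),cv2.resize(s["color"][140:310,190:417],(400,300))]));go(.569,-.003,.053,-160.8)
```

```text
pose [ 0.5687 -0.0037  0.1117] [-9.0040e+01 -1.2000e-01 -1.6094e+02] -> shift [-0.0005  0.0587 -0.0006] turn -0.14
```

View pics/w2.png

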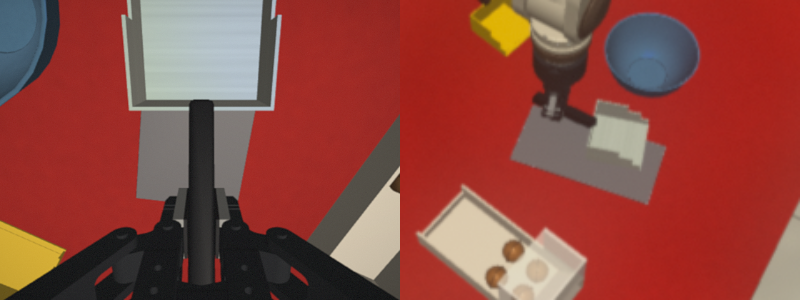

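The scoop is gripped and lifted: the wrist half shows the pan's back wall level across row 105, and the handle lies between the pads. I'll measure its pitch.

```bash
cat >> h.py <<'E'
def pitch(c,show=1):
    """scoop pose in hand from a wrist picture: pan floor plane + back wall"""
    P=cloud(c);I=c["color"];S=cv2.cvtColor(I,cv2.COLOR_BGR2HSV)
    m=np.zeros(I.shape[:2],bool);m[5:100,205:355]=1;m&=(S[...,1]<70)&(I.max(2)>150)&(c["range_z"]>0)
    q=P[m];q=q[q[:,2]<np.percentile(q[:,2],60)+.004]
    for _ in range(6):
        A=np.c_[q[:,:2],np.ones(len(q))];k=np.linalg.lstsq(A,q[:,2],rcond=None)[0];r=q[:,2]-A@k;q=q[abs(r)<max(.003,1.5*r.std())]
    from workcell import get_obs
    o=get_obs();y=np.radians(o["tcp_rot"][2]+180);p=o["ee_pos"];f=np.array([np.cos(y),np.sin(y)])
    up=np.degrees(np.arctan(k[:2]@f));roll=np.degrees(np.arctan(k[:2]@[-f[1],f[0]]))
    z=lambda a:np.r_[p[:2]+a*f,1]@k
    print("nose up deg",up.round(1),"roll",roll.round(1),"floor z at 57,100,143 ahead of tcp",[z(a).round(4) for a in(.057,.1,.143)],"tcp z",p[2].round(4),len(q))
E
python3 - <<'E'
from h import *
pitch(pickle.load(open("w2.pkl","rb"))[0])
E
```

```text
nose up deg -0.8 roll -0.0 floor z at 57,100,143 ahead of tcp [np.float64(0.0636), np.float64(0.0631), np.float64(0.0625)] tcp z 0.1117 14182
```

move_arm:
  deltas:
    - [[0,0,0,0],[0,0,0,0],[0,0,0,0]]
  claw: 0.0138

```text
time: 4.15
ee_pos: [0.5692, -0.0037, 0.1128]
tcp_rot: [-90.0, -0.0, -160.9]
wrist_force: [-1.0, -0.4, -0.9]
opening: 0.014
```

Run:
```python
from h import *
from workcell import *
c=camera("wrist");pitch(c);print(get_obs()["opening"])
```

```text
nose up deg -7.4 roll -0.0 floor z at 57,100,143 ahead of tcp [np.float64(0.0565), np.float64(0.0509), np.float64(0.0453)] tcp z 0.113 14162
0.013571646397477042
```

move_arm:
  deltas:
    - [[0,0,0,0],[0,0,0,0],[0,0,0,0]]

```text
time: 4.5
ee_pos: [0.5694, -0.0037, 0.1133]
tcp_rot: [-90.0, 0.0, -160.9]
wrist_force: [0.0, 0.0, -1.9]
opening: 0.014
```

Run:
```python
from h import *
from workcell import *
c=camera("wrist");pitch(c);print(get_obs()["opening"])
```

```text
nose up deg -18.3 roll 0.0 floor z at 57,100,143 ahead of tcp [np.float64(0.0428), np.float64(0.0285), np.float64(0.0143)] tcp z 0.1133 8851
0.013923668478431945
```

The handle turns slowly in the pads when they are just loosened (about 30°/s), so I can pour that way. Next I'll press the scoop flat on the mat again and grip it firmly.

move_arm:
  deltas:
    - [[0,0.015,0,0],[0,0.03,0,0],[0,0.045,0,0],[0,0.055,0,0],[0,0.06,0,0]]

```text
time: 5.05
ee_pos: [0.5683, -0.0039, 0.0518]
tcp_rot: [-90.0, -0.1, -160.9]
wrist_force: [-5.7, -0.6, 9.5]
opening: 0.0137
```

move_arm:
  deltas:
    - [[0,0,0,0],[0,0,0,0],[0,0,0,0],[0,0,0,0]]

```text
time: 5.45
ee_pos: [0.5695, -0.0037, 0.0534]
tcp_rot: [-90.0, 0.0, -160.9]
wrist_force: [-0.3, -0.4, -0.3]
opening: 0.0139
```

Run:
```python
from h import *
from workcell import *
c=camera("wrist");pickle.dump(c,open("w3.pkl","wb"));pitch(c);print(get_obs()["opening"])
```

```text
nose up deg 0.1 roll -0.0 floor z at 57,100,143 ahead of tcp [np.float64(0.0054), np.float64(0.0055), np.float64(0.0055)] tcp z 0.0534 14201
0.013911938281302355
```

move_arm:
  deltas:
    - [[0,0,0,0],[0,0,0,0],[0,0,0,0],[0,-0.03,0,0],[0,-0.07,0,0]]
  claw: 0
  newtons: 70

```text
time: 6.0
ee_pos: [0.5679, -0.0037, 0.1218]
tcp_rot: [-90.1, -0.2, -160.9]
wrist_force: [1.0, -0.3, -1.7]
opening: 0.0132
```

Run:
```python
from h import *
c=pickle.load(open("w3.pkl","rb"));P=cloud(c);y=np.radians(19.1);f=np.array([np.cos(y),np.sin(y)]);n=np.array([-f[1],f[0]])
q=P[(P[...,2]>.038)&(P[...,2]<.05)&(c["color"].min(2)>100)][:,:]-[.5695,-.0037,0]
a,b=q[:,:2]@f,q[:,:2]@n
k=(abs(b)<.06)&(a>.03)&(a<.15)
print("wall tops a",np.percentile(a[k],[0,2,50,98]).round(4),"b",np.percentile(b[k],[0,1,99,100]).round(4))
w=k&(a>np.percentile(a[k],2)+.006)
for s in(1,-1): 
    j=w&(b*s>.035);print(s,j.sum(),np.polyfit(a[j],b[j],1).round(4))
go(.4373,-.1999,.135,172.9)
```

```text
wall tops a [0.0538 0.054  0.0649 0.1026] b [-0.0434 -0.043   0.041   0.0414]
1 726 [-0.0014  0.0399]
-1 651 [-0.0019 -0.0418]
pose [ 0.5679 -0.0037  0.1218] [ -90.09   -0.25 -160.94] -> shift [ 0.1875 -0.0132  0.1428] turn 26.16
```

move_arm:
  deltas:
    - [[0.037,-0.013,0.0285,5],[0.074,-0.013,0.057,11],[0.111,-0.013,0.0855,17],[0.148,-0.013,0.114,23],[0.185,-0.013,0.1427,26.2]]

```text
time: 6.5
ee_pos: [0.4399, -0.2002, 0.1364]
tcp_rot: [-90.0, 0.0, 172.7]
wrist_force: [1.5, -0.3, -1.3]
opening: 0.013
```

move_arm:
  deltas:
    - [[0,0,0,0],[0,0,0,0],[0,0,0,0]]

```text
time: 6.8
ee_pos: [0.4414, -0.1986, 0.1363]
tcp_rot: [-90.0, 0.0, 172.9]
wrist_force: [-0.7, 0.1, -1.1]
opening: 0.0127
```

Run:
```python
from h import *
from workcell import *
c=camera("wrist");pickle.dump(c,open("w4.pkl","wb"));cv2.imwrite("pics/w4.png",c["color"]);pitch(c)
P=cloud(c);o=get_obs();p=o["ee_pos"];y=np.radians(o["tcp_rot"][2]+180);f=np.array([np.cos(y),np.sin(y)]);n=np.array([-f[1],f[0]])
a=(P[...,:2]-p[:2])@f;b=(P[...,:2]-p[:2])@n;S=cv2.cvtColor(c["color"],cv2.COLOR_BGR2HSV)[...,1];z=P[...,2]
k=(z>.034)&(z<.045)&(S<90)&(abs(b)<.08)&(a>.01)&(a<.4)
for s in(1,-1):
    j=k&(b*s>.03)&(b*s<.07);print("caddy wall",s,j.sum(),a[j].min().round(4),b[j].min().round(4),b[j].max().round(4),np.polyfit(a[j],b[j],1).round(4))
k=(z>.017)&(z<.026)&(S<90)&(abs(b)<.03)&(a>.01)&(a<.1);print("near wall",k.sum(),np.percentile(a[k],[2,50,98]).round(4) if k.any() else "")
k=(z>.09)&(S<90)&(abs(b)<.05)&(a>.03)&(a<.16);print("scoop tops",np.percentile(a[k],[0,2]).round(4),np.percentile(b[k],[1,99]).round(4),z[k].max())
go(.4394,-.1991,.135,172.9)
```

```text
nose up deg 0.0 roll -0.0 floor z at 57,100,143 ahead of tcp [np.float64(0.0882), np.float64(0.0882), np.float64(0.0882)] tcp z 0.1362 14181Traceback (most recent call last):
  File "<stdin>", line 8, in <module>
    return umr_minimum(a, axis, None, out, keepdims, initial, where)
ValueError: zero-size array to reduction operation minimum which has no identity
```

View pics/w4.png

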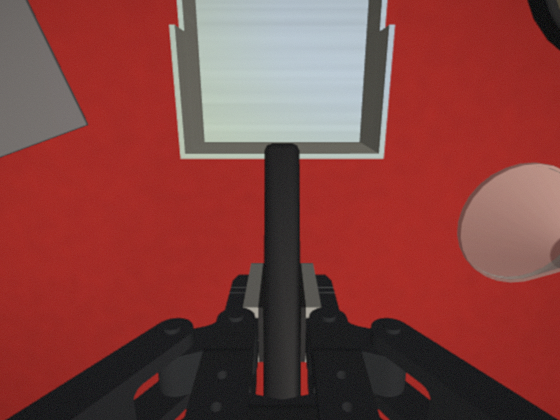

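The pan hides the caddy completely from here (the back wall is at row 155 and the pan is level). I'll lower it carefully on the measured caddy pose, watching the force.

move_arm:
  deltas:
    - [[0.002,0.015,0.0005,0],[0.002,0.03,0.0005,0],[0.002,0.045,0.0005,0],[0.002,0.054,0.0005,0],[0.002,0.054,0.0005,0]]

```text
time: 7.35
ee_pos: [0.4384, -0.1986, 0.0805]
tcp_rot: [-90.0, -0.2, 172.9]
wrist_force: [0.0, 0.4, -1.2]
opening: 0.013
```

Run:
```python
from h import *
from workcell import *
print(get_obs()["wrist_force"])
c=camera("wrist");s=camera("scene")
pickle.dump((c,s),open("w5.pkl","wb"));cv2.imwrite("pics/w5.png",np.hstack([cv2.resize(c["color"],(400,300)),cv2.resize(s["color"][210:345,160:340],(400,300),interpolation=2)]));pitch(c)
go(.4394,-.1991,.055,172.9)
```

```text
[ 0.03909376  0.35696908 -1.24026407]
nose up deg -0.1 roll 0.0 floor z at 57,100,143 ahead of tcp [np.float64(0.0323), np.float64(0.0322), np.float64(0.0321)] tcp z 0.0824 14191
pose [ 0.4391 -0.1992  0.0824] [-9.0000e+01 -1.0000e-02  1.7287e+02] -> shift [-0.0002  0.0274 -0.0001] turn -0.03
```

View pics/w5.png

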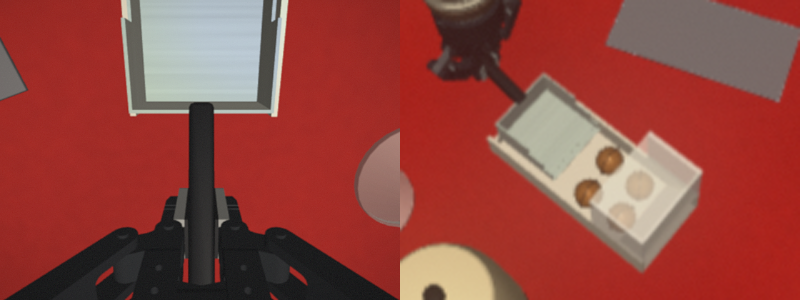

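The pan sits between the caddy's side walls, with the nuts just ahead of the lip: two in front of the hood, two under it. I'll lower it to the floor.

move_arm:
  deltas:
    - [[0,0.01,0,0],[0,0.018,0,0],[0,0.025,0,0],[0,0.0285,0,0],[0,0.0285,0,0]]

```text
time: 7.95
ee_pos: [0.439, -0.1993, 0.0537]
tcp_rot: [-90.0, 0.0, 172.9]
wrist_force: [0.5, -0.9, -0.8]
opening: 0.0125
```

Run:
```python
from h import *
from workcell import *
print(get_obs()["wrist_force"])
c=camera("wrist");pitch(c)
go(.4394,-.1991,.0534,172.9)
```

```text
[ 0.51424573 -0.90967924 -0.78671742]
nose up deg 0.1 roll -0.0 floor z at 57,100,143 ahead of tcp [np.float64(0.0056), np.float64(0.0056), np.float64(0.0057)] tcp z 0.0537 14187
pose [ 0.4391 -0.1993  0.0537] [-9.0000e+01  1.0000e-02  1.7286e+02] -> shift [-0.0003  0.0003 -0.0002] turn -0.04
```

move_arm:
  deltas:
    - [[-0.018,0.001,0,0],[-0.036,0.001,0,0],[-0.054,0.001,0,0],[-0.072,0.001,0,0],[-0.09,0.001,0,0]]

```text
time: 8.5
ee_pos: [0.5289, -0.2107, 0.0534]
tcp_rot: [-90.0, 0.0, 172.9]
wrist_force: [-4.9, 0.3, 8.3]
opening: 0.0127
```

move_arm:
  deltas:
    - [[-0.003,0,0,0],[-0.004,0,0,0],[-0.004,0,0,0],[-0.004,0,0,0]]

```text
time: 8.9
ee_pos: [0.5326, -0.2111, 0.0533]
tcp_rot: [-90.0, 0.1, 172.9]
wrist_force: [-0.6, -0.2, 4.7]
opening: 0.013
```

Run:
```python
from h import *
from workcell import *
print(get_obs()["wrist_force"])
c=camera("wrist");s=camera("scene")
cv2.imwrite("pics/w6.png",np.hstack([cv2.resize(c["color"],(400,300)),cv2.resize(s["color"][210:345,160:340],(400,300),interpolation=2)]));pitch(c)
```

```text
[-0.57057196 -0.15113286  4.72625371]
nose up deg 0.3 roll 0.0 floor z at 57,100,143 ahead of tcp [np.float64(0.0054), np.float64(0.0057), np.float64(0.0059)] tcp z 0.0532 5764
```

View pics/w6.png

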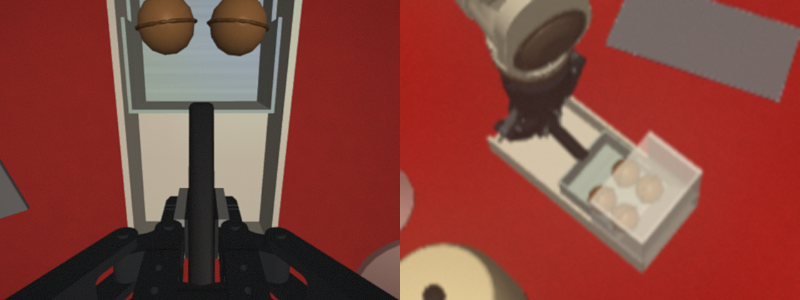

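Two nuts are well inside the pan (wrist view (166,25) and (238,25)). Seen through the hood, the back pair is at about (650,187) and (627,215). I'll work out their positions relative to the lip.

```bash
cat >> h.py <<'E'
def nuts(s,h=.026,off=(0,0)):
    H,S,V=[x.astype(int) for x in cv2.split(cv2.cvtColor(s["color"],cv2.COLOR_BGR2HSV))]
    f=np.array([.9923,-.1236]);n=np.array([.1236,.9923])
    m=(H<22)&(H>3)&(S>45)&(V>60);m[:210]=0;m[345:]=0;m[:,:160]=0;m[:,340:]=0
    v,u=np.nonzero(m);g=plane(s,np.c_[u,v],h)[:,:2]-[.602,-.2204];a=g@f;b=g@n
    k=(abs(b)<.05)&(abs(a)<.13);M=np.zeros(m.shape,np.uint8);M[v[k],u[k]]=255
    K,l,st,ce=cv2.connectedComponentsWithStats(M)
    for i in range(1,K):
        if st[i,4]>10:
            g=plane(s,ce[i],h)[0,:2]-[.602,-.2204];print(st[i,4],ce[i].round(1),"caddy x,y",(g@f).round(4),(g@n).round(4))
E
python3 - <<'E'
from h import *
from workcell import *
s=camera("scene");pickle.dump(s,open("s6.pkl","wb"));nuts(s)
for p in((272.5,294),(262,307)):
    g=plane(s,p,.026)[0,:2]-[.602,-.2204];print(g@[.9923,-.1236],g@[.1236,.9923])
p=get_obs()["ee_pos"][:2]-[.602,-.2204];print("tcp caddy",p@[.9923,-.1236],p@[.1236,.9923])
E
```

```text
41 [221.5 248.7] caddy x,y -0.1228 0.0401
1792 [240.8 287.1] caddy x,y -0.0089 -0.0111
268 [266.6 290.7] caddy x,y 0.0501 0.0236
0.06776867261650843 0.0264339912973355
0.0684296059190185 -0.017690980746406255
tcp caddy -0.07003398994363111 0.0006653829823308928
```

The back pair is at caddy x ≈ 68 mm. They rest against the ramp and only just sit over the lip (71.5 mm). I'll loosen the grip and press the hand down and back, pivoting the pan nose-up about its rear edge so they roll in.

move_arm:
  deltas:
    - [[0,0,0,0],[0.003,0.003,0,0],[0.006,0.006,0,0],[0.009,0.009,0,0],[0.012,0.0125,0,0]]
  claw: 0.0138
  newtons: 20

```text
time: 9.55
ee_pos: [0.5202, -0.2095, 0.0399]
tcp_rot: [-90.0, 0.0, 172.9]
wrist_force: [0.9, -1.1, 1.2]
opening: 0.0137
```

move_arm:
  deltas:
    - [[0.001,0.001,0,0],[0.001,0.001,0,0],[0.001,0.001,0,0],[0.001,0.001,0,0]]

```text
time: 9.95
ee_pos: [0.5192, -0.2092, 0.039]
tcp_rot: [-90.0, -0.0, 172.9]
wrist_force: [0.5, -0.2, -0.3]
opening: 0.0139
```

move_arm:
  deltas:
    - [[0,0,0,0],[0,0,0,0],[0,0,0,0],[0,0,0,0]]
  claw: 0
  newtons: 100

```text
time: 10.35
ee_pos: [0.5193, -0.2092, 0.0392]
tcp_rot: [-90.0, -0.0, 172.9]
wrist_force: [-1.1, 0.4, -0.7]
opening: 0.0125
```

Run:
```python
from h import *
from workcell import *
print(get_obs()["wrist_force"])
c=camera("wrist");s=camera("scene")
cv2.imwrite("pics/w7.png",np.hstack([cv2.resize(c["color"],(400,300)),cv2.resize(s["color"][210:345,160:340],(400,300),interpolation=2)]));pitch(c)
```

```text
[-1.1117162   0.44897455 -0.69442757]
nose up deg 12.5 roll -0.0 floor z at 57,100,143 ahead of tcp [np.float64(0.0031), np.float64(0.0126), np.float64(0.0222)] tcp z 0.0392 1688
```

View pics/w7.png

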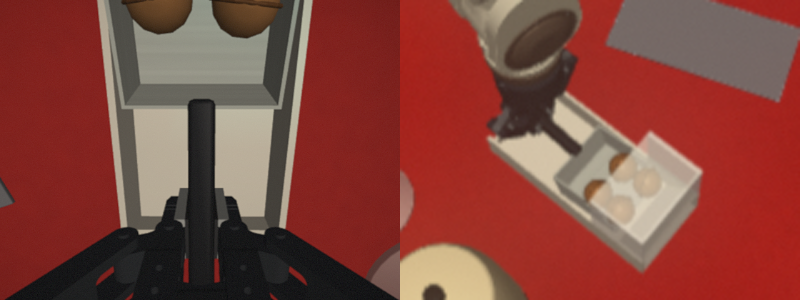

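move_arm:
  deltas:
    - [[0.003,-0.003,0,0],[0.015,-0.003,0,0],[0.015,-0.003,0,0],[0.03,-0.003,0,0],[0.03,-0.003,0,0]]

```text
time: 10.95
ee_pos: [0.4884, -0.2054, 0.0422]
tcp_rot: [-90.0, -0.0, 172.8]
wrist_force: [-0.8, -0.7, -1.2]
opening: 0.012
```

move_arm:
  deltas:
    - [[-0.01,0,0,0],[-0.01,0,0,0],[0.01,0,0,0],[-0.01,0,0,0],[-0.01,0,0,0]]

```text
time: 11.45
ee_pos: [0.5012, -0.207, 0.0423]
tcp_rot: [-90.0, 0.1, 172.9]
wrist_force: [0.1, 0.1, -2.0]
opening: 0.0123
```

move_arm:
  deltas:
    - [[0.015,0,0,0],[0.03,0,0,0],[0.03,0,0,0],[0.045,0,0,0],[0.045,0,0,0]]

```text
time: 11.95
ee_pos: [0.4546, -0.2012, 0.0424]
tcp_rot: [-90.0, -0.0, 172.9]
wrist_force: [0.0, -0.9, -1.4]
opening: 0.012
```

Run:
```python
from h import *
from workcell import *
c=camera("wrist");s=camera("scene");t=camera("top")
cv2.imwrite("pics/w8.png",np.hstack([cv2.resize(c["color"],(400,300)),cv2.resize(s["color"][210:345,160:340],(400,300),interpolation=2)]));pitch(c)
print(get_obs()["ee_pos"],get_obs()["wrist_force"])
```

```text
nose up deg 12.4 roll 0.0 floor z at 57,100,143 ahead of tcp [np.float64(0.0066), np.float64(0.0161), np.float64(0.0255)] tcp z 0.0425 4134
[ 0.45581341 -0.201428    0.04248849] [ 0.24653997 -0.38739577 -1.47042436]
```

View pics/w8.png

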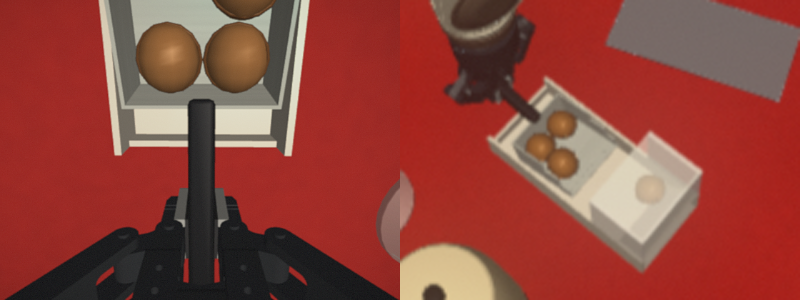

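Three nuts are in the pan and one stays in the caddy, which the task allows. I'll lift and carry them over to the bowl.

move_arm:
  deltas:
    - [[0,-0.012,0,0],[0,-0.035,0,0],[0,-0.06,0,0],[0,-0.085,0,0],[0,-0.11,0,0]]

```text
time: 12.6
ee_pos: [0.4554, -0.2013, 0.1543]
tcp_rot: [-90.0, 0.1, 172.9]
wrist_force: [-0.2, 0.6, -2.5]
opening: 0.0123
```

move_arm:
  deltas:
    - [[0,-0.025,0,0],[0,-0.04,0,0],[0,-0.044,0,0],[0,-0.044,-0.005,0],[0,-0.044,-0.015,0]]

```text
time: 13.1
ee_pos: [0.4566, -0.1861, 0.1954]
tcp_rot: [-90.0, -0.1, 172.8]
wrist_force: [-0.3, -0.3, -2.2]
opening: 0.0126
```

move_arm:
  deltas:
    - [[-0.005,0,-0.02,0],[-0.01,0,-0.045,0],[-0.015,0,-0.075,0],[-0.02,0,-0.105,0],[-0.025,0,-0.135,0]]

```text
time: 13.6
ee_pos: [0.4976, -0.0571, 0.1952]
tcp_rot: [-90.2, -0.1, 173.3]
wrist_force: [0.5, -0.9, -2.6]
opening: 0.0124
```

move_arm:
  deltas:
    - [[-0.005,0,-0.03,-5],[-0.01,0,-0.06,-10],[-0.015,0,-0.09,-15],[-0.02,0,-0.12,-20],[-0.02,0,-0.15,-24]]

```text
time: 14.1
ee_pos: [0.5353, 0.0892, 0.1954]
tcp_rot: [-90.2, -0.0, -162.6]
wrist_force: [0.1, 0.5, -1.4]
opening: 0.0125
```

Run:
```python
from h import *
from workcell import *
c=camera("wrist");s=camera("scene")
cv2.imwrite("pics/w9.png",np.hstack([cv2.resize(c["color"],(400,300)),cv2.resize(s["color"][110:320,190:470],(400,300),interpolation=2)]));pitch(c)
go(.548,.1736,.196,-160)
```

```text
nose up deg 12.7 roll 0.1 floor z at 57,100,143 ahead of tcp [np.float64(0.1592), np.float64(0.1689), np.float64(0.1786)] tcp z 0.1952 4102
pose [0.5351 0.0909 0.1952] [-9.022e+01 -5.000e-02 -1.625e+02] -> shift [-0.0372 -0.0008 -0.075 ] turn -2.5
```

View pics/w9.png

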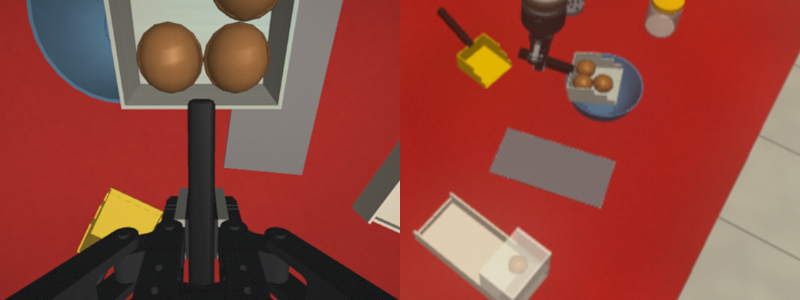

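Three nuts are riding in the pan (wrist view, two at the back and one in front), and the fourth is visible in the caddy. I'll move to the pour pose, then loosen the grip.

move_arm:
  deltas:
    - [[-0.015,0,-0.025,-1],[-0.03,0,-0.055,-2.5],[-0.037,0,-0.075,-2.5],[-0.037,0,-0.075,-2.5],[-0.037,0,-0.075,-2.5]]

```text
time: 14.7
ee_pos: [0.5482, 0.17, 0.1961]
tcp_rot: [-90.1, -0.0, -160.3]
wrist_force: [-0.0, -0.0, -2.5]
opening: 0.0123
```

move_arm:
  deltas:
    - [[0,0,0,0],[0,0,0,0],[0,0,0,0],[0,0,0,0],[0,0,0,0]]
  claw: 0.0138
  newtons: 20

```text
time: 15.2
ee_pos: [0.5489, 0.1695, 0.197]
tcp_rot: [-90.1, 0.1, -160.4]
wrist_force: [0.7, 0.0, -2.8]
opening: 0.014
```

Run:
```python
from h import *
from workcell import *
c=camera("wrist");pitch(c)
go(.548,.1736,.196,-160)
```

```text
Traceback (most recent call last):
  File "h.py", line 23, in pitch
    q=P[m];q=q[q[:,2]<np.percentile(q[:,2],60)+.004]
                      ~~~~~~~~~~~~~^^^^^^^^^^^
IndexError: index -1 is out of bounds for axis 0 with size 0
```

move_arm:
  deltas:
    - [[0,0,0,0],[0,0,0,0]]
  claw: 0
  newtons: 70

```text
time: 15.45
ee_pos: [0.5489, 0.1698, 0.197]
tcp_rot: [-90.1, 0.1, -160.3]
wrist_force: [0.7, -0.1, -1.7]
opening: 0.0127
```

Run:
```python
from h import *
from workcell import *
c=camera("wrist");s=camera("scene");pickle.dump((c,s),open("w10.pkl","wb"))
cv2.imwrite("pics/w10.png",np.hstack([cv2.resize(c["color"],(400,300)),cv2.resize(s["color"][110:260,240:440],(400,300),interpolation=2)]))
print(get_obs()["wrist_force"],get_obs()["opening"])
```

```text
[-0.43914236 -1.457143   -2.13967791] 0.01311821033613837
```

View pics/w10.png

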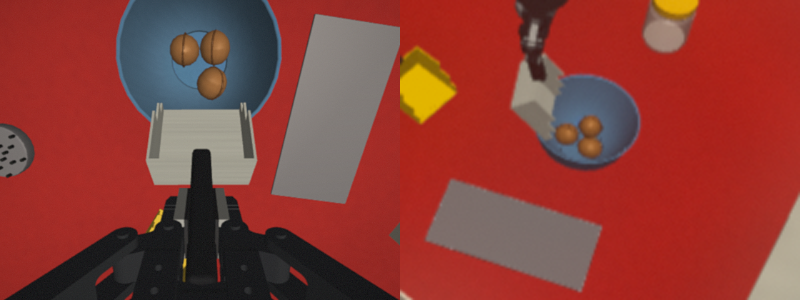

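All three nuts lie in the bowl (wrist view (184,50), (215,47), (211,83)) and the scoop hangs steeply nose-down with an empty pan. I'll measure its pitch and plan the return.

Run:
```python
from h import *
from workcell import *
c,s=pickle.load(open("w10.pkl","rb"));P=cloud(c)
q=P[155:205,235:335].reshape(-1,3);o=get_obs();p=o["ee_pos"];y=np.radians(o["tcp_rot"][2]+180);f=np.array([np.cos(y),np.sin(y)])
a=(q[:,:2]-p[:2])@f;z=q[:,2]-p[2]-.019
k=np.polyfit(a,z,1);print("slope",np.degrees(np.arctan(k[0])),k,"perp dist of floor from grip",abs(k[1])/np.hypot(1,k[0]),np.std(z-np.polyval(k,a)))
# lip: topmost image rows of pan
for u in(250,280,310):
    col=P[130:170,u];print(((col[::4,:2]-p[:2])@f).round(3),(col[::4,2]).round(3))
th=-np.arctan(k[0])
go(p[0],p[1],.26,-168.2)
```

```text
slope 2.159831239105238 [ 0.03771403 -0.1337978 ] perp dist of floor from grip 0.13370275250395358 0.022363010646490013
[0.05  0.047 0.044 0.041 0.038 0.035 0.036 0.034 0.031 0.029] [0.015 0.015 0.019 0.023 0.026 0.03  0.063 0.066 0.069 0.071]
[0.052 0.046 0.043 0.04  0.037 0.034 0.037 0.034 0.031 0.029] [0.035 0.013 0.013 0.015 0.019 0.022 0.063 0.065 0.069 0.072]
[0.052 0.047 0.044 0.041 0.038 0.035 0.037 0.034 0.031 0.029] [0.036 0.018 0.02  0.024 0.027 0.03  0.064 0.065 0.069 0.072]
pose [0.5488 0.1699 0.197 ] [-9.0150e+01  7.0000e-02 -1.6033e+02] -> shift [-0.    -0.063  0.   ] turn 7.87
```

move_arm:
  deltas:
    - [[0,-0.02,0,0],[0,-0.04,0,0],[0,-0.06,0,0],[0,-0.06,0,0]]

```text
time: 15.95
ee_pos: [0.5495, 0.1699, 0.2597]
tcp_rot: [-90.1, 0.3, -160.3]
wrist_force: [-0.2, 0.3, -2.0]
opening: 0.013
```

move_arm:
  deltas:
    - [[-0.003,0,0.035,2],[-0.007,0,0.075,4],[-0.01,0,0.115,6],[-0.014,0,0.15,7.9],[-0.017,0,0.169,7.9]]

```text
time: 16.45
ee_pos: [0.6223, 0.0138, 0.255]
tcp_rot: [-90.2, -0.0, -168.4]
wrist_force: [0.1, 1.0, -1.6]
opening: 0.0127
```

move_arm:
  deltas:
    - [[0,0.03,0,0],[0,0.06,0,0],[0,0.09,0,0],[0,0.105,0,0],[0,0.105,0,0]]

```text
time: 16.95
ee_pos: [0.6202, 0.0169, 0.148]
tcp_rot: [-90.2, -0.2, -168.2]
wrist_force: [0.3, -0.4, -1.5]
opening: 0.0129
```

```bash
cat >> h.py <<'E'
def hang(c):
    from workcell import get_obs
    P=cloud(c);o=get_obs();p=o["ee_pos"];y=np.radians(o["tcp_rot"][2]+180);f=np.array([np.cos(y),np.sin(y)])
    col=P[60:230:6,278:283].mean(1);V=c["color"][60:230:6,280].max(1)
    for r,x in enumerate(col): print(60+6*r,((x[:2]-p[:2])@f).round(3),x[2].round(3),V[r],end=" | ")
    print(p,o["tcp_rot"],o["wrist_force"])
E
python3 - <<'E'
from h import *
from workcell import *
hang(camera("wrist"));go(.6215,.0165,.146,-168.2)
E
```

```text
60 0.102 0.004 137 | 66 0.098 0.004 136 | 72 0.094 0.003 137 | 78 0.09 0.003 137 | 84 0.086 0.003 138 | 90 0.081 0.003 139 | 96 0.077 0.003 137 | 102 0.073 0.004 138 | 108 0.068 0.004 137 | 114 0.064 0.003 139 | 120 0.059 0.003 139 | 126 0.055 0.004 139 | 132 0.05 0.004 138 | 138 0.046 0.003 140 | 144 0.041 0.004 136 | 150 0.037 0.003 139 | 156 0.034 0.014 164 | 162 0.03 0.02 164 | 168 0.026 0.024 163 | 174 0.023 0.029 160 | 180 0.019 0.033 166 | 186 0.016 0.037 162 | 192 0.013 0.041 167 | 198 0.009 0.045 164 | 204 0.006 0.049 166 | 210 0.02 0.107 19 | 216 0.019 0.113 26 | 222 0.018 0.118 25 | 228 0.016 0.123 23 | [0.62091779 0.01687821 0.15011434] [-9.01922869e+01 -9.54981425e-02 -1.68184820e+02] [ 0.05467269  0.43355113 -1.14910517]
pose [0.6209 0.0169 0.1501] [-9.0190e+01 -1.0000e-01 -1.6818e+02] -> shift [-0.0005  0.0041  0.0005] turn 0.02
```

move_arm:
  deltas:
    - [[0,0.012,0,0],[0.008,0.014,0,0],[0.016,0.016,0,0],[0.028,0.021,0,0],[0.04,0.0275,0,0]]
  claw: 0.0138
  newtons: 20

```text
time: 17.5
ee_pos: [0.5821, 0.0083, 0.1251]
tcp_rot: [-90.1, 0.2, -168.2]
wrist_force: [-2.2, -0.0, 3.0]
opening: 0.014
```

Run:
```python
from h import *
from workcell import *
hang(camera("wrist"))
```

```text
60 0.104 0.003 129 | 66 0.1 0.004 131 | 72 0.096 0.004 133 | 78 0.092 0.004 133 | 84 0.088 0.003 133 | 90 0.085 0.003 131 | 96 0.081 0.004 133 | 102 0.077 0.003 132 | 108 0.073 0.006 180 | 114 0.069 0.009 179 | 120 0.065 0.012 181 | 126 0.061 0.015 180 | 132 0.058 0.018 177 | 138 0.059 0.07 181 | 144 0.05 0.023 174 | 150 0.053 0.074 181 | 156 0.043 0.028 177 | 162 0.039 0.031 180 | 168 0.036 0.034 179 | 174 0.033 0.036 184 | 180 0.029 0.038 181 | 186 0.037 0.089 98 | 192 0.036 0.094 27 | 198 0.034 0.099 28 | 204 0.041 0.135 28 | 210 0.03 0.105 28 | 216 0.028 0.108 28 | 222 0.026 0.112 27 | 228 0.025 0.115 28 | [0.58020225 0.0080115  0.1241319 ] [-9.01560547e+01  1.75623647e-02 -1.68233768e+02] [-1.45068673 -0.21020985  3.95412634]
```

Exactly as planned: the lip stays planted and the slope is now about 37°. I'll continue the arc.

move_arm:
  deltas:
    - [[0.011,0.0075,0,0],[0.0225,0.0155,0,0],[0.033,0.025,0,0],[0.042,0.0345,0,0],[0.0535,0.0495,0,0]]

```text
time: 18.05
ee_pos: [0.5302, -0.0024, 0.0755]
tcp_rot: [-90.1, 0.2, -168.2]
wrist_force: [-0.3, 0.3, -0.0]
opening: 0.0139
```

move_arm:
  deltas:
    - [[0.006,0.01,0,0],[0.011,0.018,0,0],[0.011,0.0185,0,0],[0.011,0.0185,0,0]]

```text
time: 18.45
ee_pos: [0.5196, -0.0045, 0.0561]
tcp_rot: [-90.2, 0.1, -168.2]
wrist_force: [0.4, -0.4, -0.7]
opening: 0.0138
```

Run:
```python
from h import *
from workcell import *
c=camera("wrist");pitch(c);o=get_obs();print(o["ee_pos"],o["wrist_force"],o["opening"])
```

```text
nose up deg -0.5 roll 0.1 floor z at 57,100,143 ahead of tcp [np.float64(0.0062), np.float64(0.0058), np.float64(0.0054)] tcp z 0.0563 14208
[ 0.51985944 -0.00446576  0.05630298] [ 0.43264331  0.75456337 -0.54076545] 0.013859781630777349
```

move_arm:
  deltas:
    - [[0,0,0,0],[0,0,0,0],[0,0,0,0],[0,0,0,0],[0,0,0,0]]
  claw: 0.06

```text
time: 19.0
ee_pos: [0.5195, -0.0045, 0.056]
tcp_rot: [-90.2, 0.1, -168.2]
wrist_force: [0.5, -0.2, 0.0]
opening: 0.0598
```

move_arm:
  deltas:
    - [[0,-0.02,0,0],[0,-0.06,0,0],[0,-0.11,0,0],[0.03,-0.15,0,0],[0.06,-0.18,0,0]]

```text
time: 19.5
ee_pos: [0.4604, -0.0173, 0.2384]
tcp_rot: [-90.1, 0.2, -168.2]
wrist_force: [-0.1, -0.2, 0.6]
opening: 0.0601
```

move_arm:
  deltas:
    - [[0,0,0,0],[0,0,0,0],[0,0,0,0],[0,0,0,0],[0,0,0,0]]

```text
time: 20.0
ee_pos: [0.4607, -0.0172, 0.2347]
tcp_rot: [-90.2, -0.1, -168.2]
wrist_force: [-0.5, -0.1, -0.2]
opening: 0.0601
```

Run:
```python
from h import *
from workcell import *
c=camera("wrist");s=camera("scene");t=camera("top");print(get_obs()["ee_pos"],get_obs()["opening"],get_obs()["time"])
cv2.imwrite("pics/w11.png",np.hstack([cv2.resize(c["color"],(400,300)),cv2.resize(s["color"][50:350,140:540],(400,300),interpolation=2)]))
P=cloud(t);S=cv2.cvtColor(t["color"],cv2.COLOR_BGR2HSV);H=S[...,0]
q=P[(H>90)&(H<125)&(S[...,1]>80)&(P[...,0]>.5)&(P[...,0]<.8)&(P[...,1]>.05)&(P[...,1]<.35)&(P[...,2]<.09)&(P[...,2]>.06)]
print("bowl",cv2.minEnclosingCircle((q[:,:2]*1000).astype(np.float32)))
P=cloud(c);m=(c["color"].min(2)>140)&(P[...,0]>.5)&(abs(P[...,1])<.1)&(P[...,2]<.012)&(P[...,2]>.003);q=P[m]
A=np.c_[q[:,:2],np.ones(len(q))];k=np.linalg.lstsq(A,q[:,2],rcond=None)[0];print("pan floor",q.mean(0).round(4),np.degrees(k[:2]).round(2),len(q))
```

```text
[ 0.46066814 -0.0171866   0.23531074] 0.05982742509164015 20.15
bowl ((629.7647705078125, 203.5940399169922), 74.7656478881836)
pan floor [0.5977 0.0107 0.0054] [-0.01  0.03] 4503
```

View pics/w11.png

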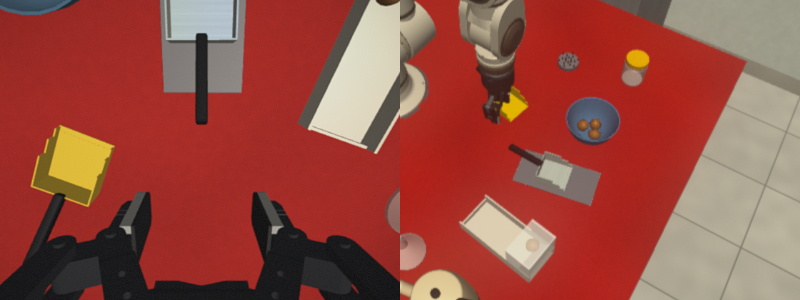

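The final picture shows the scoop flat on its mat, three nuts in the bowl at (590,128), and the fourth in the caddy at (532,245). The hand is clear of everything.

```bash
python3 -c "from workcell import *;print(job_done())"
```

```text
the job is handed in; nothing more can be done
None
```

I tipped three of the four walnuts into the blue bowl, laid the scoop back on its mat and handed the job in at about 20 s. The hand-in gives no verdict.

**How it was done:** the moves only let the hand turn about the vertical, so I tilted the scoop by loosening the grip and letting the handle pivot between the pads. I used this to press the pan about 12° nose-up in the caddy, to let it droop over the bowl, and to roll it back flat on the mat.

**Last checks:**
- **Nuts:** three show in the bowl and the fourth is still in the caddy. It slipped off the lip during scooping, so I left it there.
- **Scoop:** the pan floor is level to within 0.1°, and the pan sits about at the mat's centre, worked out from where the hand let go.
- **Bowl:** it moved less than 1 mm.
- **Hand:** open and clear of everything; the force readings along the way stayed small.
- **Not measured:** I judged the jar, scrubber, funnel and kettle by eye only; they look undisturbed in the last picture.

One check failed along the way: the tilt reading during the pour returned nothing because the scoop had already swung past the area it looks at. A picture then showed all three nuts in the bowl.

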